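Press a double-walled board pot

ROBOT

A 7-joint arm with a two-finger parallel gripper is mounted at the origin on the work surface. World frame = base frame: x ahead of the robot, y to its left, z up, the work surface at z = 0. Lengths are in m, angles in degrees, forces in N, time in s.
With the tool pointing down it reaches from about 0.4 to 0.75 m from the base axis. Payload 19.5 kg.
Tool frame: the origin (TCP) lies on the centre line of the jaws, within the pads' length; the fingertips stand 11 mm ahead of it and the grasp point (between the pads) lies 8 mm behind it (env.nose_length is the distance from the TCP to the fingertips, in m); z points along the fingers, y is the direction in which the jaws open and shut (so a half turn about z gives the same grasp; the last joint's range is limited). The gripper opens to 85 mm and grips with 20 to 120 N. Pads are 22 mm wide; open, the fingers measure 114 mm over their backs; the gripper's body (76 mm by 85 mm) begins 54 mm behind the grasp point. The pads swing forward as they close: fully open they stand 13 mm farther back than shut.
Start: joints at [74.502, 40.479, -1.581, 85.061, 1.261, 54.483, -4.326], TCP at [0.13, -0.56, 0.242] pointing down, gripper open.
Joint ranges: [-155.06, 155.06], [-18.47, 123.98], [-90, 86.84], [0, 140.48], [-83.41, 263.41], [0, 116], [-161.91, 161.91]. Speed limits (degrees/s): [108.29, 108.29, 147.25, 147.25, 172.46, 172.46, 172.46].

INTERFACE

Orientations are given as a 3x3 rotation matrix whose columns are the frame's x, y, z axes.
In Python, from rig import env, read_camera, camera_info gives the robot as it stands.
- The arm moves only by the tool drive_tool, never from a script. Its argument "motion" is one flat list of numbers, 6 for each row, row after row: the shift along the world's x, y, z in mm, then the turn, a rotation vector about the world's x, y, z in rad. A call has exactly 5 rows; each row is the pose to reach, as a shift and turn from the pose commanded when the call began; what a row does not reach only later rows make up. A row lasts 1/10 s, in which the tool goes at most 50 mm and 8.59 degrees, less where a joint would pass 70% of its speed; a pose out of reach is approached as far as the arm can. A call with a gripper value outside its range is refused whole. "gripper" is the closure, from 0 (fully open) to 1 (shut), set as the call begins (left out, the last holds). The fingers move at their own pace and stop on an object; the grip force is fixed at half the most. Time passes only in rows, so rows that repeat a pose let the fingers close, or fill a call up. It gives the time, the measured TCP pose, the force and the opening at its end, in the units of the state.
- env.get_state(): the state, without advancing time (a new reading comes with each control period).
- read_camera(name): name is "scene" or "top" or "wrist"; returns the picture (480x640x3 uint8, red, green, blue); there is no depth.
- camera_info(name): a dict with "fovy" (degrees; the focal length in pixels is half the picture's height over the tangent of half this angle, whatever the lens; pixels are square), "cx", "cy" (the principal point, pixels), "distortion" ([k1, k2, p1, p2, k3] as OpenCV has them; the pictures are not rectified), "R" (3x3) and "t" (3): a world point X has camera coordinates R X + t. Camera axes: x right, y down, z forward; pixel columns grow to the right and rows downward; lengths in m; the calibration is good to about 2 mm. A picture is of the moment at which its call begins: read the wrist's pose just before it. camera_info takes no time and is no camera call; for the wrist camera it gives the pose at the moment of the call.
- env.sign_off(): hands the job in, once; it reports no verdict.
The state is a dict: "t": time; "joints": joint angles; "qvel": joint speeds; "effort": joint torques, N m; "tcp_pos": TCP position; "tool_rot": TCP orientation; "force": force on the tool from outside, world axes, zero at the start; "wrist_torque": the same for the moment, N m; "width": finger opening in m.
Only numpy, scipy, OpenCV 4.12 (cv2) and the standard library are available. Lean on these libraries where they do the work, as an engineer would, in place of code of your own. Each camera call takes 0.05 s, during which the arm holds its last target.

TASK

Nest the loose tapered board pot upright and fully down inside the matching pot that stands in the side press, and let go of it. Then swing the press lever exactly four clicks onward from where it stands (anticlockwise seen from above, so the jaw closes), never reaching a fifth, and hold it there: the lever springs back if released, so finish while still holding its handle at the fourth click. Leave the other things on the table where they are.

Things in the scene. Friction and masses are not known exactly. Their poses are not given: they have to be found in the camera images.
- press: side press, fixed to the table: grey bed plate 250 x 310 x 12 mm. Origin on its underside near the middle; x, y along the plate, z up. Seat with the pots on its +y half, lever on its -y half. The seat's jaws reach 66 mm above the table. It never moves.
- seat (a point): centre of the pot seat on the press, on the bed's top face, 12 mm above the table
- pot_outer: tapered round board pot, loose but standing in the seat of the press. 70 mm high, outer diameter 40 mm at the foot and 69 mm at the rim, wall 2.5 mm, floor 20 mm thick. Origin: centre of its underside, z up its axis.
- pot_inner: the same kind of pot (same sizes and material), loose, standing on the table by itself. Nested in the other it rests on that one's floor, its underside 20 mm above the other's, rims 20 mm apart, with about 1.5 mm of play all round. Origin: centre of its underside, z up its axis. 80 g.
- pivot (a point): point on the lever's vertical turning axis, 90 mm above the table. Seen from above the lever advances anticlockwise (positive about z), with a toothed click every 0.20 rad, 7 of them from its rest stop.
- lever: steel lever of the press with an upright black round handle at its end, 16 mm in diameter, 62 mm high, rigid on the lever, 120 mm from the turning axis, its foot 52 mm above the table; the bar beneath is 18 mm wide. Origin on the turning axis at table height. It starts settled in one of its first three notches and stays there by itself; farther on it springs back when released.
- handle_top (a point): centre of the handle's top face, 114 mm above the table. It travels 24 mm per click. A spring pulls it back ever harder (1.25 N at the handle per click from the rest stop). The push is least just as the lever drops into a notch, jumps by 4 to 6 N within 3 mm as it meets the next tooth, then eases all the way to the next notch; at most 12 N in all.
- dish: bystander: shallow board dish, 110 mm across, 35 mm high. Origin: underside.
- book: bystander: closed book 120 x 170 x 22 mm
- folder: bystander: flat wooden bone folder 160 x 24 x 5 mm
- brush: bystander: paste brush lying on the table
There are look-alikes about, which are no part of the job. What is shaped like the pot_inner but green is not meant.

How it is judged (in metres and radians):
On the way, in this order (a step that is already met when the one before it is completed fails the run):
1. the loose pot is nested fully down and upright in the pot in the press, and let go (horizontal distance between pot_inner and pot_outer below 0.006 m and z of pot_inner in the frame of pot_outer below 0.024 m and angle between pot_inner's own z axis and vertical below 0.12 rad and horizontal distance between pot_outer and seat below 0.01 m and contact force between the fingers and pot_inner below 0.05 N and distance of handle_top from where it was at the start of the episode below 0.02 m), for 0.2 s.
2. the lever is advanced four clicks from its start (distance of handle_top from where it was at the start of the episode between 0.0845 and 0.1022 m), for 0.2 s.
At the end, for the whole second after the job is handed in: Lever still at its fourth click from the start (3.6 to 4.4 clicks), the fingers bearing on its handle (0.8 N or more); the loose pot upright (7 deg), fully down (4 mm) and centred (6 mm) in the other, which stands in its seat (10 mm); the robot touches neither pot (all of step 2 and contact force between the fingers and lever above 0.8 N and angular speed of lever below 0.08 rad/s and horizontal distance between pot_inner and pot_outer below 0.006 m and z of pot_inner in the frame of pot_outer below 0.024 m and angle between each of pot_inner, pot_outer's own z axis and vertical below 0.12 rad and horizontal distance between pot_outer and seat below 0.01 m and contact force between the arm and pot_inner below 0.05 N and contact force between the arm and pot_outer below 0.05 N); the arm keeps its last pose, push and grip.
It fails at once if the lever is pushed over into the fifth click (distance of handle_top from where it was at the start of the episode above 0.108 m).
It fails at once if the dish, book, folder or brush is shifted by more than 40 mm (distance of any of dish, book, folder, brush from where it was at the start of the episode above 0.04 m).
It also fails if it takes over 64 s, if anything falls off the work surface, if the arm or the gripper's body presses on something with over 40 N, if the wrist force passes 120 N, or if a joint passes its speed limit or range.

## Working session

There is one attempt and no reset: what is moved stays moved. The work goes in short steps, Python scripts to look and compute and a tool call to move; the robot and the scene stay as the last step left them, time stands still between calls to the robot, and variables do not carry over. Pictures are saved under pics/ and viewed, and the job is handed in when it is done.

Besides the shell and the picture viewer there is one more tool, called after "Request:" as name(argument=value, ...) on one line, values as JSON. drive_tool: Moves the arm, as the interface text tells. Its arguments: {"type":"object","properties":{"motion":{"type":"array"},"gripper":{"type":"number"}},"required":["motion"]}

```bash
mkdir -p pics; ls; python3 - <<'E'
from rig import env, read_camera, camera_info
import cv2
s=env.get_state();print(s['t'],s['tcp_pos'],s['width'],env.nose_length);print(s['tool_rot'])
for n in ['scene','top','wrist']:
    ci=camera_info(n);print(n,ci)
    im=read_camera(n);cv2.imwrite(f'pics/{n}0.png',im[:,:,::-1])
E
```

```text
pics
0.0 [ 0.13035055 -0.55976914  0.24183046] 0.08519037853339258 0.011
[[ 9.73940725e-01  2.26802504e-01 -2.96486858e-04]
 [ 2.26802694e-01 -9.73940127e-01  1.08043797e-03]
 [-4.37144115e-05 -1.11952655e-03 -9.99999372e-01]]
scene {'fovy': 55.59936031236055, 'cx': 321.50190383877924, 'cy': 238.3449331272273, 'distortion': array([-0.0782911,  0.       ,  0.       ,  0.       ,  0.       ]), 'R': array([[-0.62078826,  0.7836136 ,  0.02390941],
       [ 0.39954733,  0.34247157, -0.85033826],
       [-0.67452492, -0.51832707, -0.52569305]]), 't': array([ 0.36325834, -0.09742636,  1.41492819])}
top {'fovy': 55.625623544716774, 'cx': 324.33099286311614, 'cy': 232.48989685926426, 'distortion': array([-0.10529034,  0.        ,  0.        ,  0.        ,  0.        ]), 'R': array([[ 0.0237935 , -0.99967863,  0.00874654],
       [-0.98707481, -0.02487868, -0.15831731],
       [ 0.15848403, -0.00486657, -0.98734955]]), 't': array([-0.05020098,  0.53304124,  1.12669774])}
wrist {'fovy': 65.86980985645252, 'cx': 318.49551290553984, 'cy': 239.82434821243373, 'distortion': array([-0.0087394,  0.       ,  0.       ,  0.       ,  0.       ]), 'R': array([[ 2.26340785e-01, -9.74047888e-01, -7.49034152e-04],
       [-9.22576860e-01, -2.14626937e-01,  3.20604453e-01],
       [-3.12444853e-01, -7.18748219e-02, -9.47212871e-01]]), 't': array([-0.5740823 , -0.04131609,  0.38096218])}
```

View pics/scene0.png

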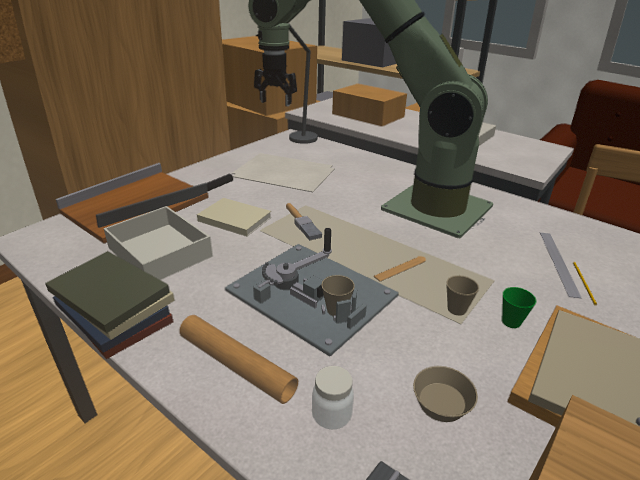

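View pics/top0.png

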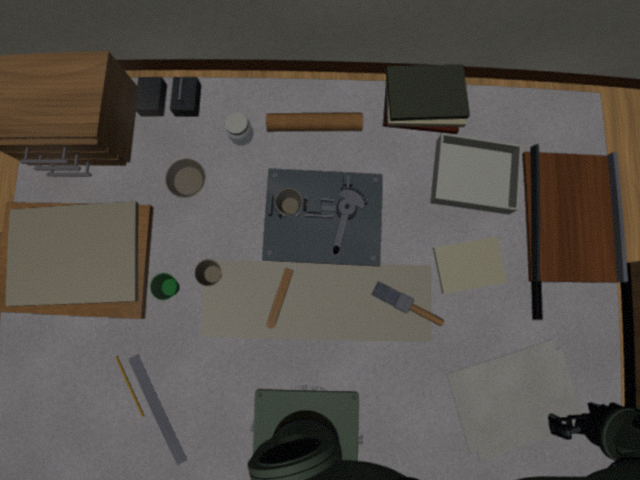

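View pics/wrist0.png

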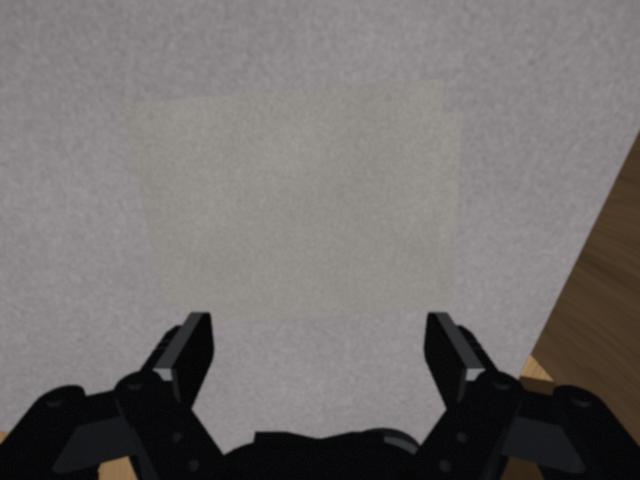

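Candidates for the loose pot, in top pixels:
- brown tapered pot at (208,272)
- green pot at (165,286), excluded by the description
- dish at (185,178)
- pot already in the press at (288,203)

I choose the brown one at (208,272), and check it in an enlarged crop.

```bash
cat > h.py <<'E'
import numpy as np, cv2
from rig import env, read_camera, camera_info
def K(ci):
    f=240/np.tan(np.radians(ci['fovy'])/2); return np.array([[f,0,ci['cx']],[0,f,ci['cy']],[0,0,1]])
def unproj(ci,uv,z):
    p=cv2.undistortPoints(np.array([[uv]],float),K(ci),np.array(ci['distortion']))[0,0]
    R=np.array(ci['R']);t=np.array(ci['t'])
    c=-R.T@t; d=R.T@np.array([p[0],p[1],1.])
    return c+d*(z-c[2])/d[2]
def proj(ci,X):
    R=np.array(ci['R']);t=np.array(ci['t'])
    q,_=cv2.projectPoints(np.atleast_2d(np.array(X,float)),cv2.Rodrigues(R)[0],t,K(ci),np.array(ci['distortion']))
    return q[:,0]
def crop(src,dst,x0,y0,w,h,s):
    im=cv2.imread(src)[y0:y0+h,x0:x0+w]
    im=cv2.resize(im,None,fx=s,fy=s,interpolation=cv2.INTER_CUBIC)
    im=cv2.convertScaleAbs(im,alpha=1.5,beta=10)
    cv2.imwrite(dst,im)
E
python3 -c "
from h import *
crop('pics/top0.png','pics/top0a.png',140,160,250,150,3.2)
crop('pics/scene0.png','pics/scene0a.png',220,220,330,150,2.4)
"
```

```text
(no output)
```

View pics/top0a.png

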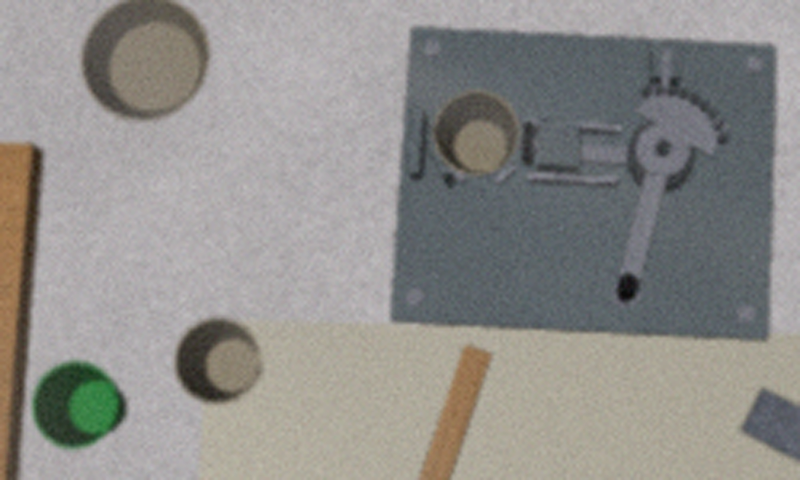

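View pics/scene0a.png

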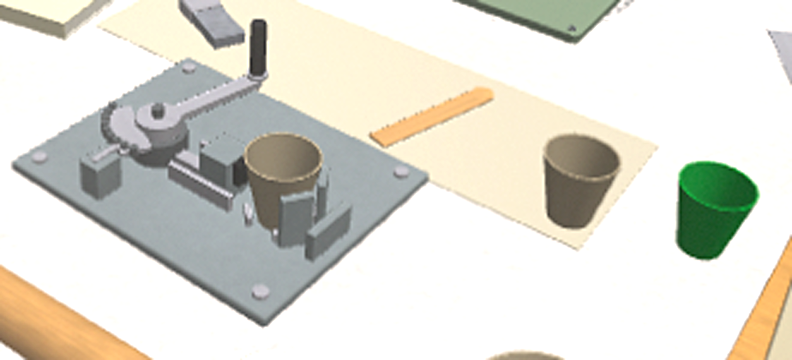

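```bash
python3 -c "
from h import *
ct=camera_info('top');cs=camera_info('scene')
T=lambda u,v,z:print('top',unproj(ct,(140+u/3.2-.3,160+v/3.2-.3),z).round(4))
S=lambda u,v,z:print('scene',unproj(cs,(220+u/2.4-.3,220+v/2.4-.3),z).round(4))
print('inner');T(219,361,.07);S(582,156,.07);
T(234,364,.02);
print('outer');T(476,132,.082);S(284,157,.082)
print('handle');T(628,284,.114);S(259,23,.114)
print('pivot');T(662,149,.09);S(158,108,.08)
print('plate corners');[T(*p,.012) for p in [(412,28),(775,45),(768,338),(391,321)]]
print('green');T(74,404,.07)
"
```

```text
inner
top [0.4216 0.2496 0.07  ]
scene [0.4236 0.2524 0.07  ]
top [0.4228 0.2497 0.02  ]
outer
top [0.6057 0.0551 0.082 ]
scene [0.6078 0.0587 0.082 ]
handle
top [ 0.4846 -0.0656  0.114 ]
scene [ 0.4875 -0.0627  0.114 ]
pivot
top [ 0.594  -0.0907  0.09  ]
scene [ 0.6213 -0.0739  0.08  ]
plate corners
top [0.7107 0.1181 0.012 ]
top [ 0.7039 -0.1892  0.012 ]
top [ 0.4557 -0.1842  0.012 ]
top [0.462  0.1243 0.012 ]
green
top [0.3847 0.3622 0.07  ]
```

Request:
drive_tool(motion=[40,24,0,0,0,0,85,48,0,0,0,0,130,72,0,0,0,0,170,96,0,0,0,0,200,120,0,0,0,0])

```text
t: 0.65
tcp_pos: [0.3329, -0.4382, 0.242]
tool_rot: [[0.974, 0.228, 0.0], [0.228, -0.974, 0.001], [0.001, -0.001, -1.0]]
force: [0.2, -0.8, -0.2]
width: 0.0854
```

Request:
drive_tool(motion=[30,40,0,0,0,0,55,80,0,0,0,0,80,120,0,0,0,0,105,160,0,0,0,0,130,200,0,0,0,0])

```text
t: 1.15
tcp_pos: [0.4611, -0.2382, 0.2422]
tool_rot: [[0.974, 0.227, -0.0], [0.227, -0.974, 0.0], [-0.0, -0.0, -1.0]]
force: [0.3, -1.4, 0.0]
width: 0.0854
```

Request:
drive_tool(motion=[0,45,0,0,0,0,0,90,0,0,0,0,0,135,0,0,0,0,0,180,0,0,0,0,0,200,0,0,0,0])

```text
t: 1.65
tcp_pos: [0.4602, -0.0362, 0.2422]
tool_rot: [[0.973, 0.23, -0.0], [0.23, -0.973, 0.001], [0.0, -0.001, -1.0]]
force: [0.8, -0.1, 0.3]
width: 0.0855
```

```bash
python3 - <<'E'
from h import *
import pickle
ci=camera_info('wrist');im=read_camera('wrist');cv2.imwrite('pics/w1.png',im[:,:,::-1]);pickle.dump(ci,open('w1.pkl','wb'))
E
```

```text
(no output)
```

View pics/w1.png

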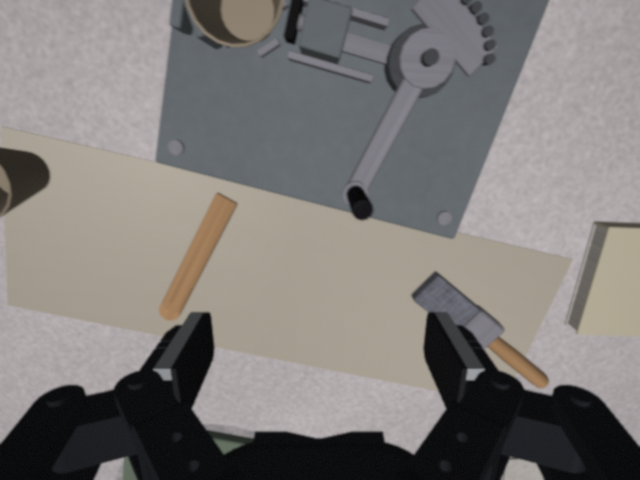

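```bash
python3 - <<'E'
from h import *
import pickle
crop('pics/w1.png','pics/w1a.png',310,0,200,230,2.6)
ci=pickle.load(open('w1.pkl','rb'))
print('htop',unproj(ci,(361,207),.114),'foot',unproj(ci,(357.5,187.5),.052))
for z in (.07,.08,.09,.1): print(z,unproj(ci,(429,58),z))
E
```

```text
htop [ 0.48617259 -0.06077331  0.114     ] foot [ 0.48938594 -0.06362401  0.052     ]
0.07 [ 0.59840289 -0.08731304  0.07      ]
0.08 [ 0.5965007  -0.08499378  0.08      ]
0.09 [ 0.5945985  -0.08267451  0.09      ]
0.1 [ 0.5926963  -0.08035524  0.1       ]
```

View pics/w1a.png

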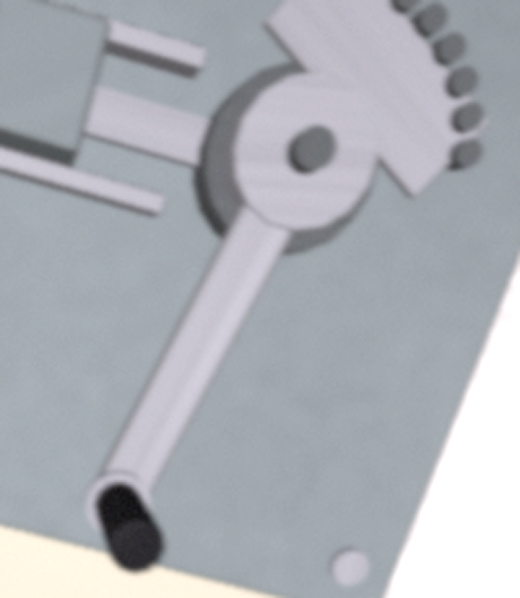

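Request:
drive_tool(motion=[0,48,0,0,0,0,-10,96,0,0,0,0,-25,142,0,0,0,0,-40,188,0,0,0,0,-60,232,0,0,0,0])

```text
t: 2.2
tcp_pos: [0.3999, 0.1936, 0.2422]
tool_rot: [[0.974, 0.226, 0.0], [0.226, -0.974, 0.0], [0.0, -0.0, -1.0]]
force: [0.7, 0.7, -0.0]
width: 0.0855
```

Request:
drive_tool(motion=[-15,35,0,0,0,0,-15,45,0,0,0,0,-15,45,0,0,0,0,-15,45,0,0,0,0,-15,45,0,0,0,0])

```text
t: 2.7
tcp_pos: [0.386, 0.2357, 0.2423]
tool_rot: [[0.974, 0.225, 0.0], [0.225, -0.974, -0.0], [-0.0, 0.0, -1.0]]
force: [-0.3, -0.1, -0.3]
width: 0.0852
```

```bash
python3 - <<'E'
from h import *
import pickle
ci=camera_info('wrist');im=read_camera('wrist');cv2.imwrite('pics/w2.png',im[:,:,::-1]);pickle.dump(ci,open('w2.pkl','wb'))
print(env.get_state()['joints'])
E
```

```text
[ -40.54796191   30.80282032    8.40158759  109.52158595   -6.64913929
   40.14677397 -105.23500303]
```

View pics/w2.png

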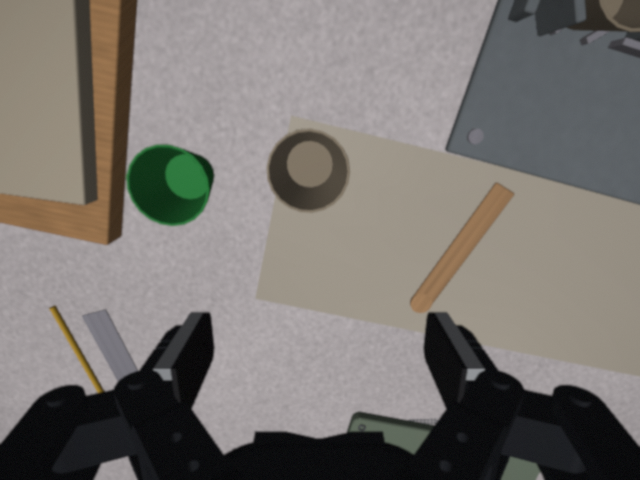

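```bash
python3 - <<'E'
from h import *
import pickle
ci=pickle.load(open('w2.pkl','rb'))
p=unproj(ci,(308.5,170.5),.07);print('rim',p,'floor',unproj(ci,(310,164),.02))
s=env.get_state();print(s['tcp_pos'], proj(ci,s['tcp_pos']))
# fingertip: pixel of inner tips (212,313),(426,313): at which z on tool plane
R=np.array(s['tool_rot'])
for d in (-.012,-.006,0,.006,.011):
  print(d,proj(ci,[s['tcp_pos']+R@np.array([0,sg*.0426,d]) for sg in(-1,1)]).round(0).tolist(), proj(ci,[s['tcp_pos']+R@np.array([0.011,sg*.0426,d]) for sg in(-1,1)]).round(0).tolist())
E
```

```text
rim [0.42253957 0.25288362 0.07      ] floor [0.42158252 0.25250428 0.02      ]
[0.38590327 0.23581003 0.24227749] [[319.39467902 328.30821521]]
-0.012 [[207.0, 346.0], [432.0, 345.0]] [[204.0, 320.0], [435.0, 320.0]]
-0.006 [[211.0, 337.0], [428.0, 336.0]] [[209.0, 312.0], [430.0, 312.0]]
0 [[215.0, 328.0], [424.0, 328.0]] [[213.0, 304.0], [426.0, 304.0]]
0.006 [[219.0, 321.0], [420.0, 320.0]] [[217.0, 297.0], [422.0, 297.0]]
0.011 [[222.0, 315.0], [417.0, 314.0]] [[220.0, 292.0], [419.0, 292.0]]
```

Request:
drive_tool(motion=[30,14,0,0,0,0,36.5,16.5,-30,0,0,0,36.5,16.5,-70,0,0,0,36.5,16.5,-105,0,0,0,36.5,16.5,-120,0,0,0])

```text
t: 3.25
tcp_pos: [0.4215, 0.2521, 0.1197]
tool_rot: [[0.974, 0.225, -0.002], [0.225, -0.974, -0.002], [-0.003, 0.001, -1.0]]
force: [-0.2, 0.4, 0.6]
width: 0.0848
```

```bash
python3 - <<'E'
from h import *
import pickle
ci=camera_info('wrist');im=read_camera('wrist');cv2.imwrite('pics/w3.png',im[:,:,::-1]);pickle.dump(ci,open('w3.pkl','wb'))
E
```

```text
(no output)
```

View pics/w3.png

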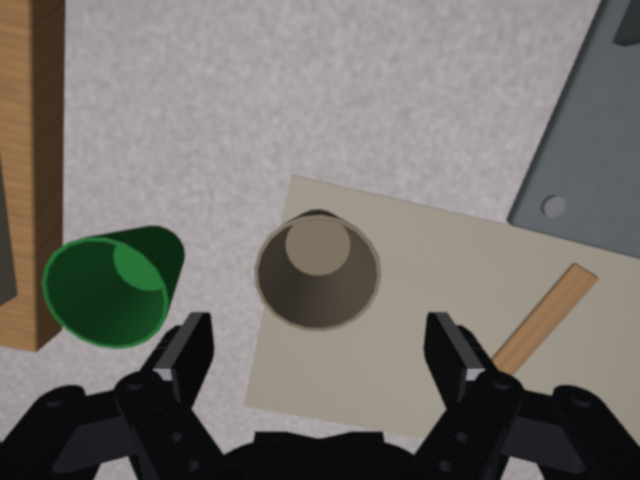

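```bash
python3 - <<'E'
from h import *
import pickle
ci=pickle.load(open('w3.pkl','rb'))
print('rim',unproj(ci,(318,271),.07),'floor',unproj(ci,(318,246),.02))
print(env.get_state()['tcp_pos'])
a=np.linspace(0,2*np.pi,60)
q=proj(ci,np.c_[.4225+.0345*np.cos(a),.2522+.0345*np.sin(a),0*a+.07]);print(q.min(0),q.max(0))
E
```

```text
rim [0.42488829 0.25359783 0.07      ] floor [0.4211174  0.25272673 0.02      ]
[0.4212846  0.2519705  0.11886069]
[254.97280926 212.97467267] [384.13858239 331.35446145]
```

Request:
drive_tool(motion=[1,0.5,-25,0,0,0,1,0.5,-45,0,0,0,1,0.5,-57,0,0,0,1,0.5,-61,0,0,0,1,0.5,-61,0,0,0])

```text
t: 3.8
tcp_pos: [0.4231, 0.2538, 0.0616]
tool_rot: [[0.974, 0.226, 0.0], [0.226, -0.974, 0.0], [0.0, -0.0, -1.0]]
force: [-0.0, -0.5, -0.2]
width: 0.0852
```

Request:
drive_tool(motion=[0,0,0,0,0,0,0,0,0,0,0,0,0,0,0,0,0,0,0,0,0,0,0,0,0,0,0,0,0,0], gripper=0.6)

```text
t: 4.3
tcp_pos: [0.4237, 0.2541, 0.0631]
tool_rot: [[0.974, 0.226, 0.002], [0.226, -0.974, 0.001], [0.003, -0.001, -1.0]]
force: [-2.3, -3.2, 28.7]
width: 0.0656
```

```bash
python3 - <<'E'
from h import *
import pickle
print(env.get_state()['tcp_pos'],env.get_state()['width'])
ci=camera_info('wrist');im=read_camera('wrist');cv2.imwrite('pics/w4.png',im[:,:,::-1]);pickle.dump(ci,open('w4.pkl','wb'))
im=read_camera('scene');cv2.imwrite('pics/s4.png',im[:,:,::-1]);crop('pics/s4.png','pics/s4a.png',380,200,200,150,4)
E
```

```text
[0.42367429 0.254149   0.06306341] 0.0655639659869912
```

View pics/w4.png

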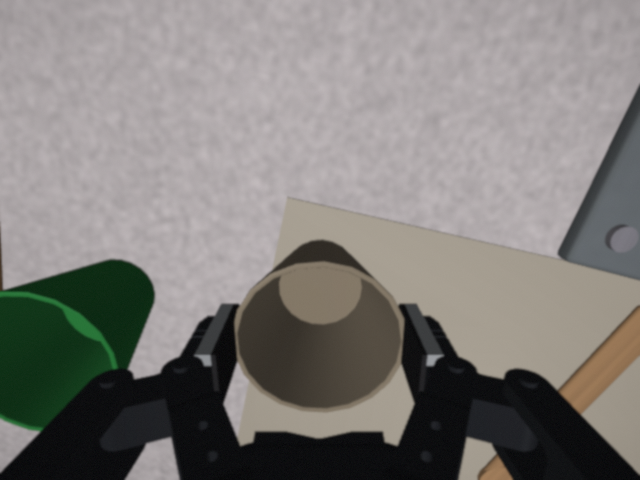

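View pics/s4a.png

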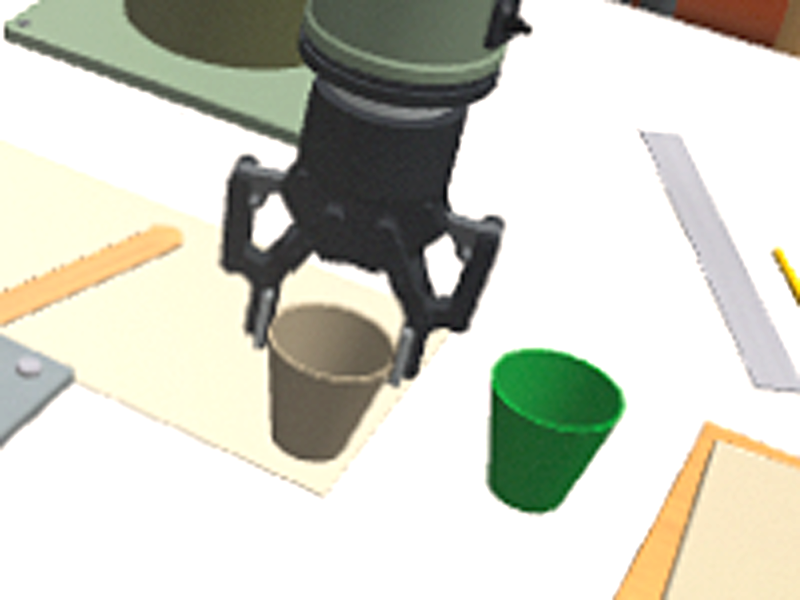

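Request:
drive_tool(motion=[0,0,5,0,0,0,0,0,15,0,0,0,0,0,30,0,0,0,0,0,40,0,0,0,0,0,40,0,0,0])

```text
t: 4.9
tcp_pos: [0.4234, 0.2543, 0.1027]
tool_rot: [[0.974, 0.227, 0.002], [0.227, -0.974, 0.001], [0.002, -0.001, -1.0]]
force: [-0.7, -0.4, -0.5]
width: 0.0647
```

```bash
python3 - <<'E'
from h import *
import pickle
s=env.get_state();print(s['tcp_pos'],s['width'],s['force'])
ci=camera_info('wrist');im=read_camera('wrist');cv2.imwrite('pics/w5.png',im[:,:,::-1]);pickle.dump(ci,open('w5.pkl','wb'))
im=read_camera('scene');cv2.imwrite('pics/s5.png',im[:,:,::-1]);crop('pics/s5.png','pics/s5a.png',380,180,200,150,4)
E
```

```text
[0.42337178 0.25434483 0.10269809] 0.06465422214559043 [-0.69046051 -0.44092039 -0.50426887]
```

View pics/w5.png

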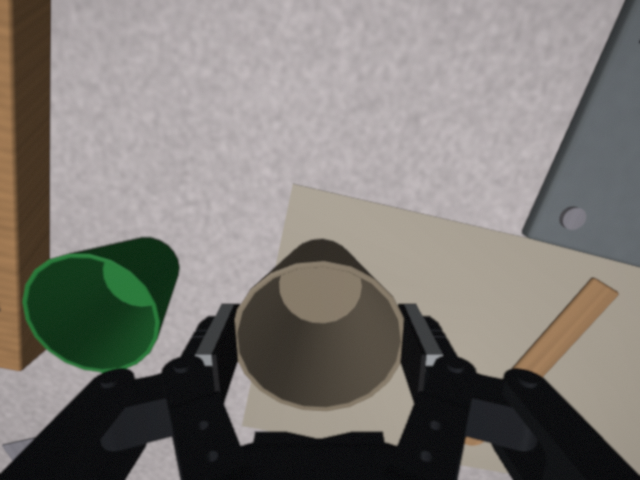

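View pics/s5a.png

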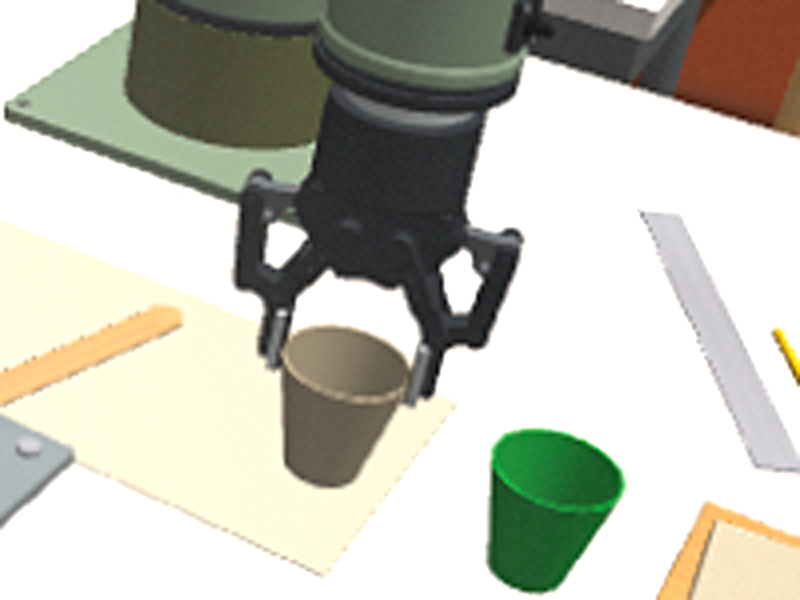

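```bash
cat > fit.py <<'E'
from h import *
from scipy.optimize import least_squares
a=np.linspace(0,2*np.pi,200)
def ext(ci,c,ax,r):
    ax=ax/np.linalg.norm(ax); u=np.cross(ax,[0,1,0]);u/=np.linalg.norm(u);v=np.cross(ax,u)
    q=proj(ci,c+r*(np.cos(a)[:,None]*u+np.sin(a)[:,None]*v)); return np.r_[q.min(0),q.max(0)]
def fit(ci,rim,floor,x0,zfix=None):
    def f(p):
        ax=np.array([p[3],p[4],1.]);ax/=np.linalg.norm(ax); c=np.array(p[:3]); 
        return np.r_[ext(ci,c,ax,.0345)-rim, ext(ci,c-.05*ax,ax,.0216)-floor]
    r=least_squares(f,[*x0,0,0],x_scale=[.01,.01,.01,.1,.1]);return r.x,r.fun
E
python3 - <<'E'
from fit import *
import pickle
ci=pickle.load(open('w5.pkl','rb'))
p,e=fit(ci,[235,262,405,411],[279,264,362,325],[.4234,.2543,.11]);print(p.round(4),e.round(1))
E
```

```text
[0.4167 0.2528 0.1021 0.0665 0.0253] [ 2.   0.8 -2.   1.1  2.  -7.4 -2.   5.2]
```

```bash
python3 - <<'E'
from fit import *
import pickle
for w,rim,x0 in (('w4',[235,262,404,411],.07),('w5',[235,262,405,411],.11)):
    ci=pickle.load(open(w+'.pkl','rb'))
    for t in ((0,0),(.05,0),(-.05,0)):
        g=lambda p: ext(ci,p,np.array([*t,1.]),.0345)-rim
        r=least_squares(g,[.42,.253,x0],x_scale=.01)
        c=r.x; ax=np.array([*t,1.])
        print(w,t,r.x.round(4),r.fun.round(1),'floor ext',ext(ci,c-.05*ax,ax,.0216).round())
E
```

```text
w4 (0, 0) [0.4192 0.2532 0.066 ] [-0.8  0.9  0.8 -1. ] floor ext [279. 250. 360. 323.]
w4 (0.05, 0) [0.4184 0.253  0.0643] [ 0.3 -0.3 -0.3  0.4] floor ext [278. 254. 358. 328.]
w4 (-0.05, 0) [0.4201 0.2535 0.0677] [-2.   2.2  2.  -2.7] floor ext [279. 245. 361. 318.]
w5 (0, 0) [0.4192 0.2533 0.1061] [-0.6  0.7  0.6 -0.8] floor ext [279. 249. 360. 323.]
w5 (0.05, 0) [0.4184 0.253  0.1044] [ 0.5 -0.5 -0.5  0.6] floor ext [279. 253. 359. 328.]
w5 (-0.05, 0) [0.4201 0.2536 0.1078] [-1.8  2.   1.8 -2.4] floor ext [279. 245. 362. 318.]
```

Request:
drive_tool(motion=[0,0,40,0,0,0,15,-25,77,0,0,0,42,-68,77,0,0,0,68,-111,77,0,0,0,94,-154,77,0,0,0])

```text
t: 5.5
tcp_pos: [0.5169, 0.0994, 0.1779]
tool_rot: [[0.974, 0.227, -0.0], [0.227, -0.974, 0.0], [-0.0, -0.0, -1.0]]
force: [1.0, 0.3, -1.4]
width: 0.0649
```

Request:
drive_tool(motion=[20,-35,0,0,0,0,32,-55,0,0,0,0,32,-55,0,0,0,0,32,-55,0,0,0,0,32,-55,0,0,0,0])

```text
t: 6.0
tcp_pos: [0.5478, 0.0472, 0.178]
tool_rot: [[0.974, 0.228, -0.001], [0.228, -0.974, 0.001], [-0.001, -0.001, -1.0]]
force: [0.1, 1.2, -1.0]
width: 0.0646
```

```bash
python3 - <<'E'
from h import *
import pickle
s=env.get_state();print(s['tcp_pos'],s['width'],s['force'])
ci=camera_info('wrist');im=read_camera('wrist');cv2.imwrite('pics/w6.png',im[:,:,::-1]);pickle.dump(ci,open('w6.pkl','wb'))
E
```

```text
[0.54775919 0.04718923 0.17795043] 0.06462878570808721 [ 0.08647194  1.1781071  -0.99309027]
```

View pics/w6.png

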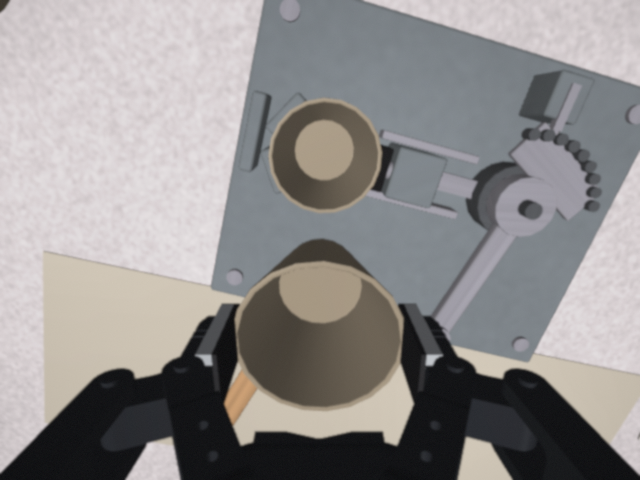

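```bash
python3 - <<'E'
from fit import *
import pickle
ci=pickle.load(open('w6.pkl','rb'))
ax=np.array([0,0,1.])
for rim,z in (([269,98,382,213],.082),([235,262,404.5,411],.185)):
    g=lambda p: ext(ci,np.array([p[0],p[1],z]),ax,.0345)-rim
    r=least_squares(g,[.58,.05],x_scale=.01);print(z,r.x,r.fun.round(1))
    g=lambda p: ext(ci,p,ax,.0345)-rim
    r=least_squares(g,[.58,.05,z],x_scale=.01);print('free',r.x,r.fun.round(1))
print(unproj(ci,(325,150),.032))
E
```

```text
0.082 [0.60459756 0.05675549] [-0.7 -0.6  0.7  0.8]
free [0.60440836 0.05666076 0.07926015] [ 0. -0. -0.  0.]
0.185 [0.54562165 0.04674745] [-3.3 -0.7  3.3  1.7]
free [0.54351374 0.04624108 0.18121102] [-0.8  0.9  0.8 -1. ]
[0.60520858 0.05637399 0.032     ]
```

Request:
drive_tool(motion=[40,7,0,0,0,0,60,10,0,0,0,0,60,10,-15,0,0,0,60,10,-35,0,0,0,60,10,-45,0,0,0])

```text
t: 6.55
tcp_pos: [0.6075, 0.0571, 0.1318]
tool_rot: [[0.974, 0.228, -0.002], [0.228, -0.974, 0.0], [-0.002, -0.001, -1.0]]
force: [-0.6, -0.4, -0.4]
width: 0.0647
```

```bash
python3 - <<'E'
from h import *
import pickle
s=env.get_state();print(s['tcp_pos'],s['width'],s['force'])
im=read_camera('scene');cv2.imwrite('pics/s7.png',im[:,:,::-1]);crop('pics/s7.png','pics/s7a.png',270,200,150,120,5)
im=read_camera('top');cv2.imwrite('pics/t7.png',im[:,:,::-1]);crop('pics/t7.png','pics/t7a.png',240,150,120,90,6)
E
```

```text
[0.60748342 0.05706276 0.13181532] 0.0647064096207518 [-0.56378096 -0.41959397 -0.41298944]
```

View pics/s7a.png

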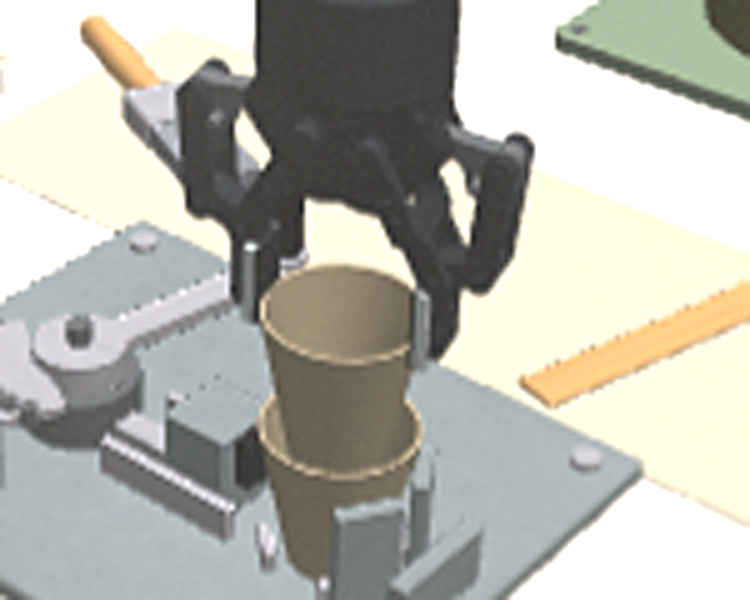

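View pics/t7a.png

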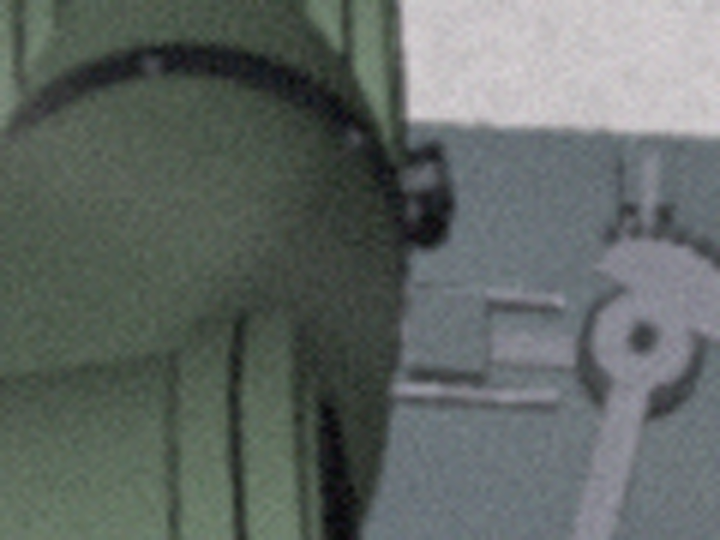

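```bash
python3 - <<'E'
from fit import *
ci=camera_info('scene');ax=np.array([0,0,1.])
for rim,z in (([260,263,423,364],.139),([258,383,425,478],.082)):
    rim=[270+rim[0]/5,200+rim[1]/5,270+rim[2]/5,200+rim[3]/5]
    g=lambda p: ext(ci,np.array([p[0],p[1],z]),ax,.0345)-rim
    r=least_squares(g,[.6,.05],x_scale=.01);print(z,r.x,r.fun.round(1))
E
```

```text
0.139 [0.60934399 0.05736689] [-1.1  0.1  1.1 -0.2]
0.082 [0.60908499 0.0602779 ] [-0.2 -0.9  0.2  0.8]
```

Request:
drive_tool(motion=[0,1.5,-8,0,0,0,0,1.5,-16,0,0,0,0,1.5,-23,0,0,0,0,1.5,-28,0,0,0,0,1.5,-30,0,0,0])

```text
t: 7.15
tcp_pos: [0.6081, 0.0575, 0.1027]
tool_rot: [[0.974, 0.227, -0.001], [0.227, -0.974, 0.0], [-0.001, -0.0, -1.0]]
force: [-0.2, -0.2, -0.9]
width: 0.0648
```

Request:
drive_tool(motion=[0,0,-1,0,0,0,0,0,-2,0,0,0,0,0,-3,0,0,0,0,0,-3,0,0,0,0,0,-3,0,0,0])

```text
t: 7.65
tcp_pos: [0.6083, 0.0576, 0.1004]
tool_rot: [[0.974, 0.227, 0.0], [0.227, -0.974, 0.0], [0.0, -0.0, -1.0]]
force: [0.4, 0.7, -0.5]
width: 0.0645
```

```bash
python3 - <<'E'
from h import *
import pickle
s=env.get_state();print(s['tcp_pos'],s['width'],s['force'])
im=read_camera('scene');cv2.imwrite('pics/s8.png',im[:,:,::-1]);crop('pics/s8.png','pics/s8a.png',270,200,150,120,5)
E
```

```text
[0.60831183 0.05760498 0.10035421] 0.0645127887293161 [ 0.37881925  0.68086804 -0.46621718]
```

View pics/s8a.png

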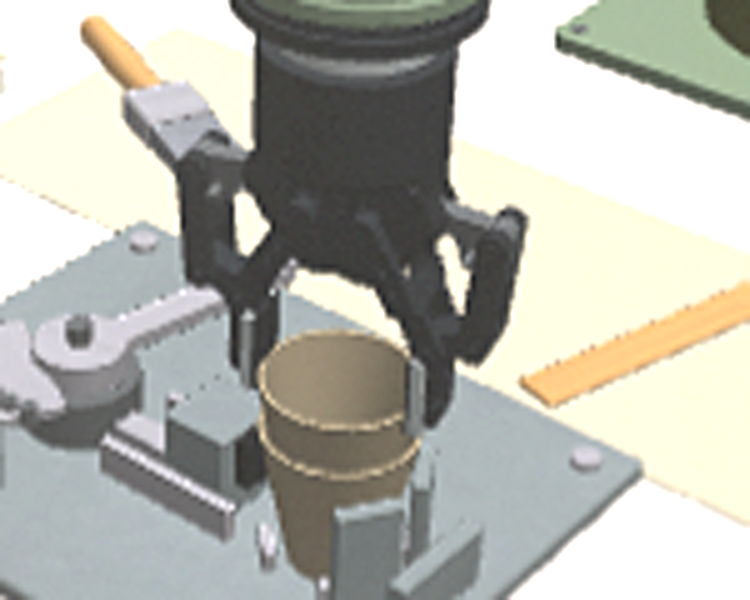

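Request:
drive_tool(motion=[0,0,-1,0,0,0,0,0,-2,0,0,0,0,0,-3,0,0,0,0,0,-4,0,0,0,0,0,-4,0,0,0])

```text
t: 8.2
tcp_pos: [0.6082, 0.0576, 0.0961]
tool_rot: [[0.974, 0.227, -0.0], [0.227, -0.974, 0.0], [-0.0, -0.0, -1.0]]
force: [-0.5, 0.8, -0.8]
width: 0.0648
```

Still free; release lets it drop the last millimetre. I'll go 1 mm lower, then open.

Request:
drive_tool(motion=[0,0,-1,0,0,0,0,0,-1,0,0,0,0,0,-1,0,0,0,0,0,-1,0,0,0,0,0,-1,0,0,0])

```text
t: 8.7
tcp_pos: [0.6084, 0.0576, 0.0955]
tool_rot: [[0.974, 0.227, 0.0], [0.227, -0.974, 0.0], [0.001, -0.0, -1.0]]
force: [-1.6, 0.3, 5.4]
width: 0.0647
```

Request:
drive_tool(motion=[0,0,0,0,0,0,0,0,0,0,0,0,0,0,0,0,0,0,0,0,0,0,0,0,0,0,0,0,0,0], gripper=0)

```text
t: 9.2
tcp_pos: [0.6082, 0.0576, 0.0952]
tool_rot: [[0.974, 0.227, -0.0], [0.227, -0.974, 0.0], [-0.0, -0.0, -1.0]]
force: [-0.3, -0.4, -0.1]
width: 0.0855
```

```bash
python3 - <<'E'
from h import *
import pickle
s=env.get_state();print(s['tcp_pos'],s['width'],s['force'])
im=read_camera('scene');cv2.imwrite('pics/s9.png',im[:,:,::-1]);crop('pics/s9.png','pics/s9a.png',270,200,150,120,5)
ci=camera_info('wrist');im=read_camera('wrist');cv2.imwrite('pics/w9.png',im[:,:,::-1]);pickle.dump(ci,open('w9.pkl','wb'))
E
```

```text
[0.60824024 0.05758245 0.09521955] 0.08553410125633533 [-0.29388975 -0.41871191 -0.1355824 ]
```

View pics/s9a.png

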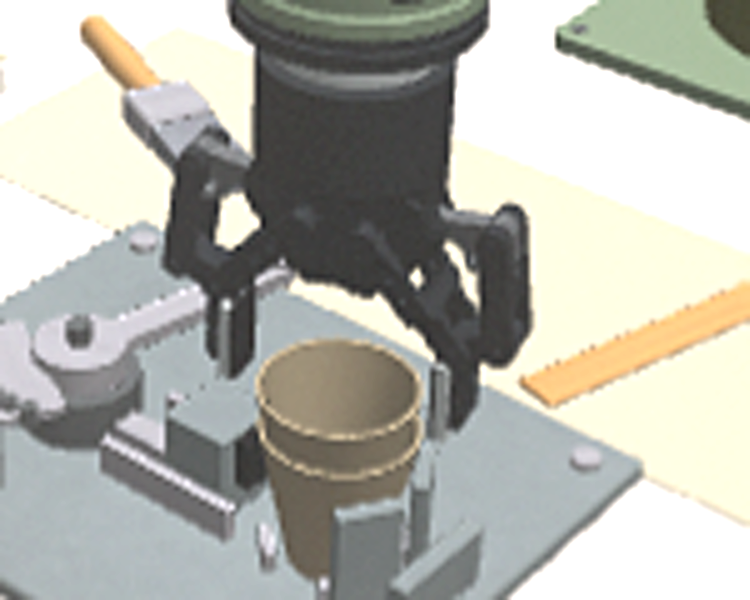

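View pics/w9.png

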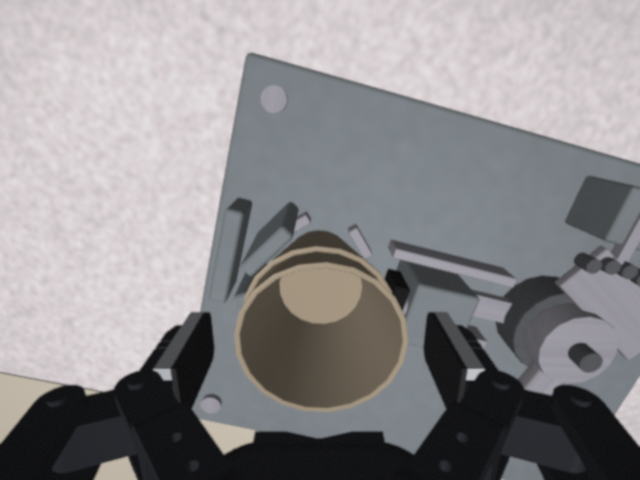

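```bash
python3 - <<'E'
from fit import *
ci=camera_info('scene');ax=np.array([0,0,1.])
for z in (.082,.102,.105):
    e=ext(ci,np.array([.6085,.058,z]),ax,.0345);print(z,((e-[270,200,270,200])*5).round())
E
```

```text
0.082 [254. 376. 422. 479.]
0.102 [255. 337. 425. 439.]
0.105 [255. 331. 426. 433.]
```

Request:
drive_tool(motion=[0,0,10,0,0,0,0,0,40,0,0,0,0,0,80,0,0,0,0,0,100,0,0,0,0,0,100,0,0,0])

```text
t: 9.8
tcp_pos: [0.6093, 0.0577, 0.1988]
tool_rot: [[0.974, 0.227, 0.005], [0.227, -0.974, 0.001], [0.005, 0.0, -1.0]]
force: [0.4, -0.1, -1.0]
width: 0.0852
```

Request:
drive_tool(motion=[-40,-20,0,0,0,0,-80,-40,0,0,0,0,-120,-65,0,0,0,0,-160,-90,0,0,0,0,-170,-100,0,0,0,0])

```text
t: 10.3
tcp_pos: [0.4347, -0.0443, 0.1957]
tool_rot: [[0.974, 0.225, -0.002], [0.225, -0.974, -0.001], [-0.002, 0.0, -1.0]]
force: [2.7, 0.4, -0.1]
width: 0.0855
```

```bash
python3 - <<'E'
from h import *
import pickle
s=env.get_state();print(s['tcp_pos'],s['width'],s['force'])
im=read_camera('scene');cv2.imwrite('pics/s10.png',im[:,:,::-1]);crop('pics/s10.png','pics/s10a.png',270,200,150,120,5)
ci=camera_info('wrist');im=read_camera('wrist');cv2.imwrite('pics/w10.png',im[:,:,::-1]);pickle.dump(ci,open('w10.pkl','wb'))
E
```

```text
[ 0.43470001 -0.04430539  0.19573144] 0.08552698381360602 [ 2.68556367  0.38277257 -0.14713197]
```

View pics/s10a.png

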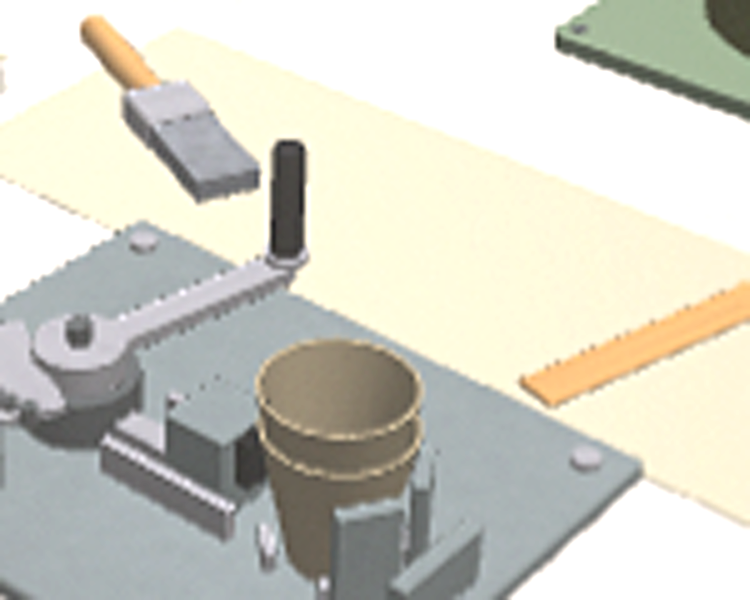

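View pics/w10.png

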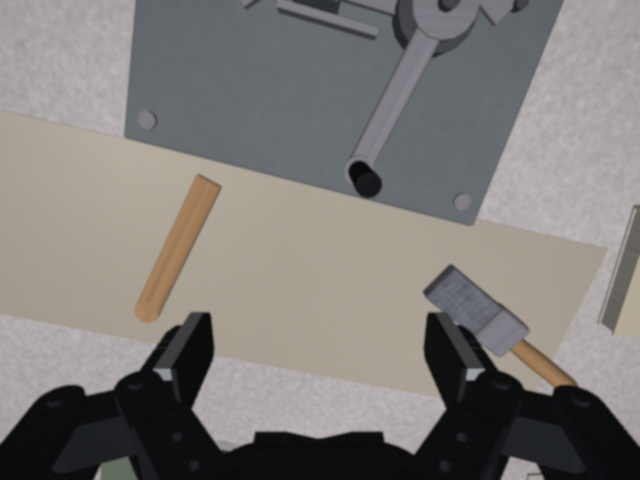

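```bash
python3 - <<'E'
from h import *
import pickle
ci=pickle.load(open('w10.pkl','rb'))
print('top',unproj(ci,(368.5,185),.114),'foot',unproj(ci,(358.5,171),.052))
cs=camera_info('scene')
print(unproj(cs,(270+289/5-.4,200+146/5-.4),.114),unproj(cs,(270+286/5-.4,200+256/5-.4),.052))
ct=camera_info('top');print(unproj(ct,(335.8,248.4),.114))
E
```

```text
top [ 0.48455524 -0.06299696  0.114     ] foot [ 0.48378638 -0.06381251  0.052     ]
[ 0.48604958 -0.06445511  0.114     ] [ 0.484928   -0.06473803  0.052     ]
[ 0.48471004 -0.06520742  0.114     ]
```

Request:
drive_tool(motion=[35,-16,0,0,0,0,47,-21.5,-15,0,0,0,47,-21.5,-50,0,0,0,47,-21.5,-90,0,0,0,47,-21.5,-110,0,0,0])

```text
t: 10.9
tcp_pos: [0.4855, -0.0629, 0.0824]
tool_rot: [[0.974, 0.228, -0.002], [0.228, -0.974, 0.001], [-0.002, -0.001, -1.0]]
force: [0.3, 0.1, 0.5]
width: 0.0852
```

Request:
drive_tool(motion=[0,0,0,0,0,0,0,0,0,0,0,0,0,0,0,0,0,0,0,0,0,0,0,0,0,0,0,0,0,0], gripper=0.6)

```text
t: 11.4
tcp_pos: [0.4856, -0.0639, 0.086]
tool_rot: [[0.974, 0.227, 0.001], [0.227, -0.974, 0.0], [0.001, 0.0, -1.0]]
force: [-0.2, -0.2, -0.1]
width: 0.0341
```

```bash
python3 - <<'E'
from h import *
import pickle
s=env.get_state();print(s['tcp_pos'],s['width'],s['force'])
ci=camera_info('wrist');im=read_camera('wrist');cv2.imwrite('pics/w11.png',im[:,:,::-1]);pickle.dump(ci,open('w11.pkl','wb'))
im=read_camera('scene');cv2.imwrite('pics/s11.png',im[:,:,::-1]);crop('pics/s11.png','pics/s11a.png',270,180,150,120,5)
E
```

```text
[ 0.48564561 -0.0638727   0.08601054] 0.03405358038920505 [-0.18887411 -0.15949416 -0.12925361]
```

View pics/w11.png

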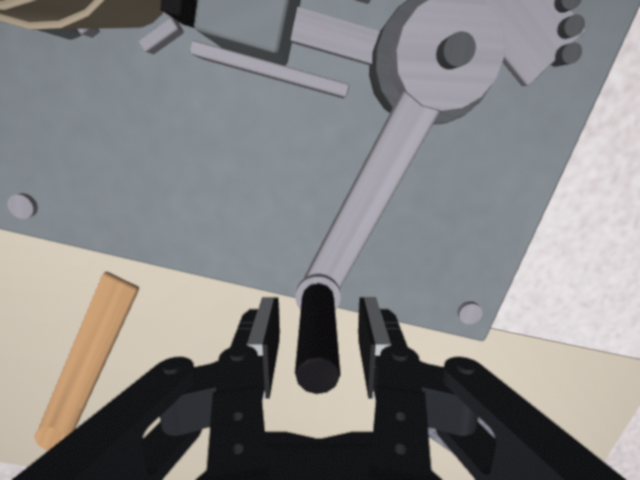

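View pics/s11a.png

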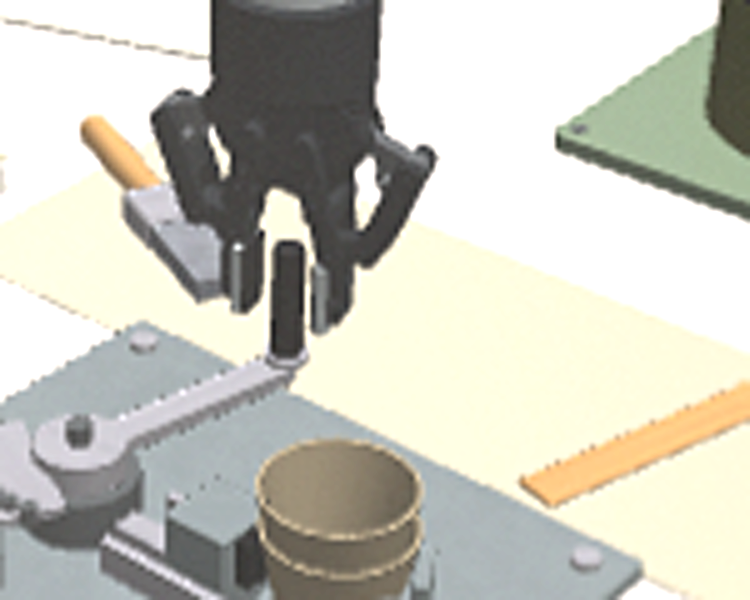

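Request:
drive_tool(motion=[0,0,0,0,0,0,0,0,0,0,0,0,0,0,0,0,0,0,0,0,0,0,0,0,0,0,0,0,0,0], gripper=1)

```text
t: 12.0
tcp_pos: [0.4852, -0.0638, 0.0855]
tool_rot: [[0.974, 0.227, 0.0], [0.227, -0.974, 0.0], [0.0, -0.0, -1.0]]
force: [-1.0, 0.9, 6.0]
width: 0.0145
```

```bash
python3 - <<'E'
from h import *
import pickle
s=env.get_state();print(s['tcp_pos'],s['width'],s['force'])
ci=camera_info('wrist');im=read_camera('wrist');cv2.imwrite('pics/w12.png',im[:,:,::-1]);pickle.dump(ci,open('w12.pkl','wb'))
c1=pickle.load(open('w11.pkl','rb'));print(unproj(c1,(318,372),.114),unproj(c1,(318,294),.052))
for z in (.07,.08,.09): print(unproj(c1,(457,49),z))
E
```

```text
[ 0.48524071 -0.06383919  0.08546867] 0.01452144375630864 [-1.04877603  0.85141546  5.99864417]
[ 0.4860657  -0.06306181  0.114     ] [ 0.48377311 -0.06354272  0.052     ]
[ 0.59932634 -0.0881346   0.07      ]
[ 0.59706984 -0.08519206  0.08      ]
[ 0.59481334 -0.08224952  0.09      ]
```

View pics/w12.png

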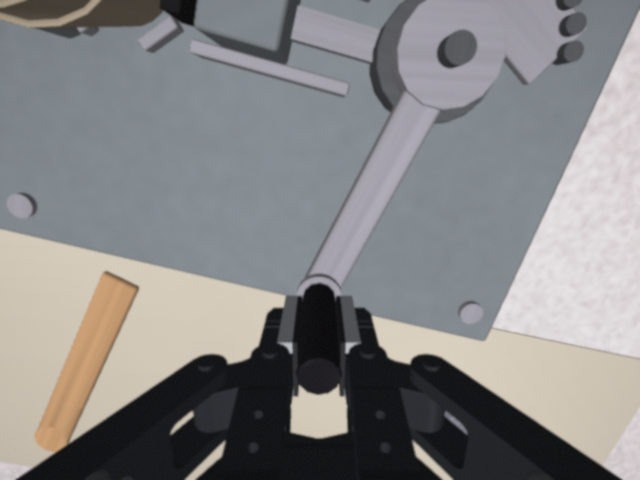

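```bash
python3 - <<'E'
from h import *
P=np.array([.6023,-.0889]);H0=np.array([.485,-.0637])
d=H0-P;print(np.hypot(*d))
def H(t):
    c,s=np.cos(t),np.sin(t);return P+np.array([[c,-s],[s,c]])@d
for k in range(4):
    print(k,[ (1e3*(H(.2*k+.04*i)-H(.2*k))).round(1).tolist() for i in range(1,6)], (H(.2*k+.2)).round(4), np.linalg.norm(H(.2*k+.2)-H0))
print(env.get_state()['joints'])
E
```

```text
0.11997637267395606
0 [[-0.9, -4.7], [-1.6, -9.5], [-2.2, -14.2], [-2.5, -19.0], [-2.7, -23.8]] [ 0.4823 -0.0875] 0.023955302401868373
1 [[0.0, -4.8], [0.3, -9.6], [0.7, -14.4], [1.3, -19.1], [2.1, -23.9]] [ 0.4844 -0.1114] 0.047671251340707446
2 [[1.0, -4.7], [2.2, -9.3], [3.5, -13.9], [5.1, -18.5], [6.8, -23.0]] [ 0.4913 -0.1343] 0.0709108848941708
3 [[1.9, -4.4], [4.0, -8.7], [6.2, -13.0], [8.7, -17.1], [11.2, -21.2]] [ 0.5025 -0.1555] 0.0934420003257937
[  3.31795161  48.72333334   0.80119142 111.76397103  -1.83731908
  19.51913048 -71.31420606]
```

Request:
drive_tool(motion=[-0.9,-4.7,0,0,0,0.04,-1.6,-9.5,0,0,0,0.08,-2.2,-14.2,0,0,0,0.12,-2.5,-19,0,0,0,0.16,-2.7,-23.8,0,0,0,0.2])

```text
t: 12.55
tcp_pos: [0.4822, -0.0878, 0.0855]
tool_rot: [[0.909, 0.417, -0.001], [0.417, -0.909, 0.0], [-0.001, -0.001, -1.0]]
force: [-2.9, 3.8, 7.4]
width: 0.0149
```

Request:
drive_tool(motion=[0,-4.8,0,0,0,0.04,0.3,-9.6,0,0,0,0.08,0.7,-14.4,0,0,0,0.12,1.3,-19.1,0,0,0,0.16,2.1,-23.9,0,0,0,0.2])

```text
t: 13.05
tcp_pos: [0.4839, -0.1117, 0.0854]
tool_rot: [[0.808, 0.59, -0.002], [0.59, -0.808, 0.0], [-0.001, -0.001, -1.0]]
force: [-6.0, 4.7, 8.9]
width: 0.0145
```

```bash
python3 - <<'E'
from h import *
import pickle
s=env.get_state();print(s['tcp_pos'],s['width'],s['force'])
ci=camera_info('wrist');im=read_camera('wrist');cv2.imwrite('pics/w13.png',im[:,:,::-1]);pickle.dump(ci,open('w13.pkl','wb'))
E
```

```text
[ 0.48389009 -0.1116747   0.08543726] 0.014459820622781373 [-5.98454796  4.74625363  8.86316331]
```

View pics/w13.png

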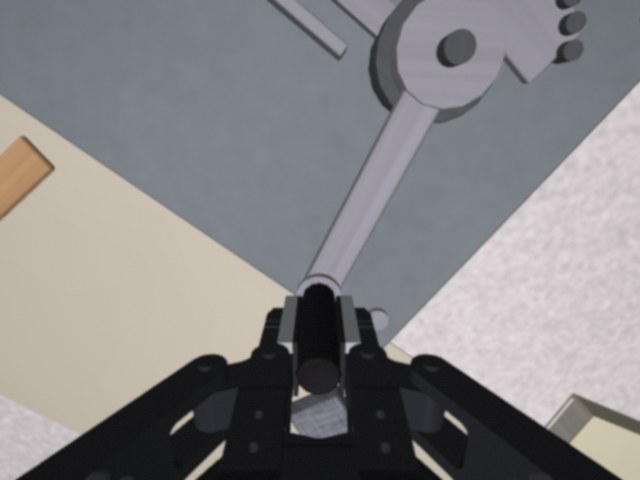

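Request:
drive_tool(motion=[1,-4.7,0,0,0,0.04,2.2,-9.3,0,0,0,0.08,3.5,-13.9,0,0,0,0.12,5.1,-18.5,0,0,0,0.16,6.8,-23,0,0,0,0.2])

```text
t: 13.6
tcp_pos: [0.4904, -0.1348, 0.0854]
tool_rot: [[0.675, 0.738, -0.002], [0.738, -0.675, 0.0], [-0.002, -0.002, -1.0]]
force: [-9.0, 4.5, 11.2]
width: 0.0146
```

Request:
drive_tool(motion=[1.9,-4.4,0,0,0,0.04,4,-8.7,0,0,0,0.08,6.2,-13,0,0,0,0.12,7.5,-15.1,0,0,0,0.14,8.7,-17.1,0,0,0,0.16])

```text
t: 14.1
tcp_pos: [0.4989, -0.152, 0.0854]
tool_rot: [[0.549, 0.836, -0.003], [0.836, -0.549, -0.0], [-0.002, -0.002, -1.0]]
force: [-10.4, -0.2, 12.1]
width: 0.0145
```

Request:
drive_tool(motion=[1.2,-2,0,0,0,0.02,2.5,-4.1,0,0,0,0.04,2.5,-4.1,0,0,0,0.04,2.5,-4.1,0,0,0,0.04,2.5,-4.1,0,0,0,0.04])

```text
t: 14.6
tcp_pos: [0.5012, -0.1558, 0.0854]
tool_rot: [[0.516, 0.857, -0.003], [0.857, -0.516, -0.0], [-0.002, -0.003, -1.0]]
force: [-10.7, 0.7, 12.8]
width: 0.0143
```

```bash
python3 - <<'E'
from h import *
import pickle
s=env.get_state();print(s['tcp_pos'],s['width'],s['force'])
p=s['tcp_pos'];print(np.hypot(p[0]-.4852,p[1]+.0638))
ci=camera_info('wrist');im=read_camera('wrist');cv2.imwrite('pics/w14.png',im[:,:,::-1]);pickle.dump(ci,open('w14.pkl','wb'))
im=read_camera('scene');cv2.imwrite('pics/s14.png',im[:,:,::-1]);crop('pics/s14.png','pics/s14a.png',260,180,150,120,5)
E
```

```text
[ 0.50122116 -0.15581698  0.08541515] 0.01433167045960726 [-10.65793659   0.70870876  12.81668304]
0.09340129385786744
```

View pics/w14.png

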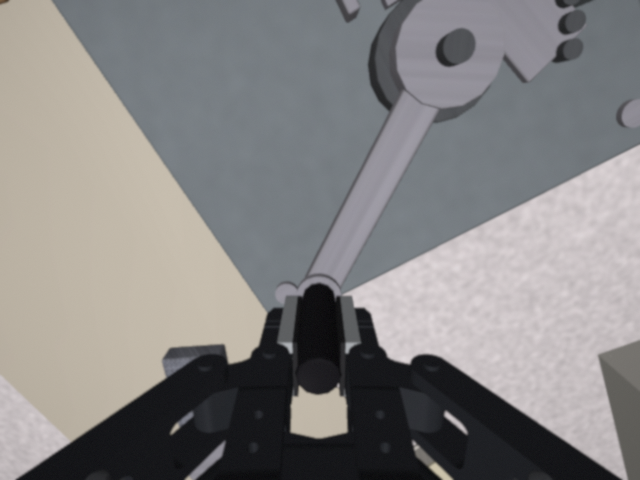

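View pics/s14a.png

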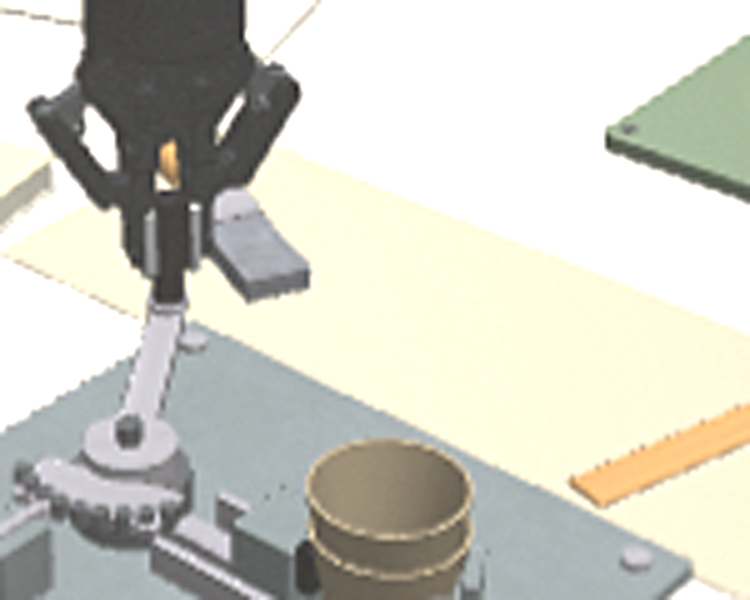

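Request:
drive_tool(motion=[0,0,0,0,0,0,0,0,0,0,0,0,0,0,0,0,0,0,0,0,0,0,0,0,0,0,0,0,0,0])

```text
t: 15.2
tcp_pos: [0.5012, -0.1558, 0.0854]
tool_rot: [[0.516, 0.857, -0.003], [0.857, -0.516, -0.0], [-0.002, -0.003, -1.0]]
force: [-10.8, 1.6, 13.1]
width: 0.0148
```

```bash
python3 - <<'E'
from h import *
import pickle
s=env.get_state();p=s['tcp_pos'];print(p,s['force'],np.hypot(p[0]-.4852,p[1]+.0638), np.abs(s['qvel']).max())
ci=pickle.load(open('w14.pkl','rb'));c1=pickle.load(open('w12.pkl','rb'))
a=unproj(ci,(318.5,375),.114);b=unproj(c1,(318.5,375),.114);print(a,b,np.linalg.norm(a-b))
cs=camera_info('scene');x=unproj(cs,(260+171/5-.4,180+197/5-.4),.114);print(x,np.linalg.norm(x-[.486,-.0645,.114]))
E
```

```text
[ 0.50121651 -0.15582225  0.08541559] [-10.82849885   1.64745598  13.10909971] 0.093405687731759 0.03150600405259745
[ 0.50115364 -0.15555631  0.114     ] [ 0.48495028 -0.06337541  0.114     ] 0.09359416265538598
[ 0.50215654 -0.15440901  0.114     ] 0.09134913600314695
```

All checks agree and the arm is at rest, so I'm handing in while still gripping.

```bash
python3 -c "
from rig import env
print(env.sign_off())"
```

```text
the job is handed in; nothing more can be done
None
```

I nested the loose brown pot in the press pot and let go of it. I then gripped the lever handle, swung it four clicks anticlockwise and handed the job in at about 15 s, still holding it. The sign-off gave no verdict.

- **Lever:** the handle had moved 93.4 mm by the arm's own position, 93.6 mm by the wrist camera and 91.3 mm by the scene camera. The allowed range is 84.5 to 102.2 mm. The arm was still, with the fingers closed on the handle at 14.8 mm. That reads just under the handle's 16 mm, as it read low on the pot rim too.
- **Pots:** the rim gap in the scene image matched the predicted 20 mm. The pots looked upright and centred, and did not visibly shift when the jaw closed. I checked this only by eye and pixel measurements.
- **Disagreements:** the cameras differed by 2 to 4 mm on some positions; the pot fit tolerated this. The wrist camera also put the pot rim about 4 mm too low.
- **Forces:** the wrist force stayed near 17 N while I held the lever. Its highest reading was about 29 N, a brief push when the jaws closed on the pot.
- **Other things on the table:** the folder and brush looked unmoved in the last pictures. I did not look at the dish or book again, but the arm never went near them.

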